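# Tap three perfume caps home in order

### The job

Three glass perfume bottles stand on the orange mat with their caps sitting proud on the necks. Using your fingertips, gently press each cap straight down until it is fully home: the gold one first, then the black, then the green. Nothing is to be picked up: do not lift, tip or shift the bottles, leave everything else where it is, and move clear at the end.

Things in the scene. Friction and masses are not known exactly. Their poses are not given: they have to be found in the camera images.
- mat: flat orange rubber mat fixed on the bench, 300 mm (x) by 420 mm (y) by 4 mm thick; origin at the centre of its underside, z up. All the loose things stand on it.
- bottle_gold: rectangular clear glass perfume bottle, 42 mm (x) by 60 mm (y) and 85 mm tall without neck, 200 to 350 g, standing loose on the mat; origin at the centre of its underside, z up. It carries the gold cap on its neck.
- cap_gold_top (a point): centre of the flat top of the round gold cap, 30 mm diameter, 30 mm tall, sliding on the bottle's neck. The cap's top 8 mm are a springy crown (25 to 27 mm wide) that sinks up to 6 mm into the cap at 2.2 N per mm and springs back: a push of 6 to 8 N surely has the cap home. The point lies at first 126 mm above the bottle's underside (up to 2 mm less), 116 mm when home, unpressed
- cap_gold (a joint): how far the gold cap has been pushed down its bottle's neck, in m: 0 to 0.002 at first (standing 10 mm proud, bare steel collar showing below it), 0.010 fully home against its stop. It moves against about 3 N of friction (some 15 N per m/s more with speed) and stays where it is left.
- bottle_black: round clear glass perfume bottle, 52 mm diameter and 70 mm tall without neck, 200 to 350 g, standing loose on the mat; origin at the centre of its underside, z up. It carries the black cap on its neck.
- cap_black_top (a point): centre of the flat top of the round black cap, 30 mm diameter, 30 mm tall, sliding on the bottle's neck. The cap's top 8 mm are a springy crown (25 to 27 mm wide) that sinks up to 6 mm into the cap at 2.2 N per mm and springs back: a push of 6 to 8 N surely has the cap home. The point lies at first 111 mm above the bottle's underside (up to 2 mm less), 101 mm when home, unpressed
- cap_black (a joint): how far the black cap has been pushed down its bottle's neck, in m: 0 to 0.002 at first (standing 10 mm proud, bare steel collar showing below it), 0.010 fully home against its stop. It moves against about 3 N of friction (some 15 N per m/s more with speed) and stays where it is left.
- bottle_green: square clear glass perfume bottle, 46 by 46 mm and 100 mm tall without neck, 200 to 350 g, standing loose on the mat; origin at the centre of its underside, z up. It carries the green cap on its neck.
- cap_green_top (a point): centre of the flat top of the square dark green cap, 28 by 28 mm, 30 mm tall, sliding on the bottle's neck. The cap's top 8 mm are a springy crown (25 to 27 mm wide) that sinks up to 6 mm into the cap at 2.2 N per mm and springs back: a push of 6 to 8 N surely has the cap home. The point lies at first 141 mm above the bottle's underside (up to 2 mm less), 131 mm when home, unpressed
- cap_green (a joint): how far the green cap has been pushed down its bottle's neck, in m: 0 to 0.002 at first (standing 10 mm proud, bare steel collar showing below it), 0.010 fully home against its stop. It moves against about 3 N of friction (some 15 N per m/s more with speed) and stays where it is left.
- open_bottle: bystander: round clear glass bottle without cap, 48 mm diameter, 83 mm tall with its 20 mm wide neck; origin at the centre of its underside
- jar: bystander: amber glass jar with a red lid, 52 mm diameter, 60 mm tall; origin at the centre of its underside
- spare_cap: bystander: loose white cap standing on the mat, 30 mm diameter, 30 mm tall; origin at the centre of its underside
- marker: bystander: grey marker pen with a black end lying along its own y, 130 mm long, 16 mm thick; origin at its middle, on the underside
There are look-alikes about, which are no part of the job. What is shaped like the bottle_gold but blue or red is not meant.

How it is judged (in metres and radians):
On the way, in this order (a step that is already met when the one before it is completed fails the run):
1. gold cap home, black and green still proud (value of joint cap_gold above 0.008 m and value of joint each of cap_black, cap_green below 0.005 m), for 0.2 s.
2. gold and black caps home, green still proud (value of joint each of cap_gold, cap_black above 0.008 m and value of joint cap_green below 0.005 m), for 0.2 s.
3. all three caps home (value of joint each of cap_gold, cap_black, cap_green above 0.008 m), for 0.2 s.
At the end, for the whole second after the job is handed in: All three caps are home (pushed down more than 8 of 10 mm), every bottle and bystander stands still and upright (tilt under 0.15 rad) within 20 mm of where it started (all of step 3 and distance of each of bottle_gold, bottle_black, bottle_green, open_bottle, jar, spare_cap, marker from where it was at the start of the episode below 0.02 m and angle between each of bottle_gold, bottle_black, bottle_green, open_bottle, jar, spare_cap, marker's own z axis and vertical below 0.15 rad and linear speed of each of bottle_gold, bottle_black, bottle_green, open_bottle, jar, spare_cap, marker below 0.02 m/s); the robot touches nothing.
It fails at once if a cap is pressed out of order (5 mm or more down before its predecessor) ((value of joint cap_black above 0.005 m and value of joint cap_gold below 0.005 m) or (value of joint cap_green above 0.005 m and value of joint cap_black below 0.005 m)).
It fails at once if a bottle or its cap is pushed harder than 20 N (contact force between any of the arm, the fingers and bottle_gold above 20 N or contact force between any of the arm, the fingers and bottle_black above 20 N or contact force between any of the arm, the fingers and bottle_green above 20 N).
It fails at once if a bottle is lifted more than 8 mm off the mat (height (world z) of any of bottle_gold, bottle_black, bottle_green above 0.012 m).
It fails at once if a bottle is shifted more than 20 mm or tipped more than 0.15 rad (distance of any of bottle_gold, bottle_black, bottle_green from where it was at the start of the episode above 0.02 m or angle between any of bottle_gold, bottle_black, bottle_green's own z axis and vertical above 0.15 rad).
It fails at once if a bystander is moved more than 20 mm or tipped (distance of any of open_bottle, jar, spare_cap, marker from where it was at the start of the episode above 0.02 m or angle between any of open_bottle, jar, spare_cap, marker's own z axis and vertical above 0.15 rad).
It also fails if it takes over 45 s, if anything falls off the work surface, if the arm or the gripper's body presses on something with over 40 N, if the wrist force passes 120 N, or if a joint passes its speed limit or range.

### The arm

A 6-joint arm with a two-finger parallel gripper is mounted at the origin on the work surface. World frame = base frame: x ahead of the robot, y to its left, z up, the work surface at z = 0. Lengths are in m, angles in degrees, forces in N, time in s.
With the tool pointing down it reaches from about 0.4 to 0.825 m from the base axis. Payload 7 kg.
Tool frame: the origin (TCP) lies midway between the tips of the shut fingers; the grasp point (between the pads) lies 19 mm behind it; z points along the fingers, y is the line along which they close (so a half turn about z gives the same grasp; the last joint's range is limited). The gripper opens to 88 mm and grips with 3 to 60 N. Pads are 19 mm wide; open, the fingers measure 130 mm over their backs; the gripper's body (78 mm by 193 mm) begins 47 mm behind the grasp point.
Start: joints at [87.726, 20.546, 0.682, 0, -70.136, -16.507], TCP at [0.217, 0.639, 0.227] pointing down, gripper open.
Joint ranges: [-176.03, 176.03], [-82.01, 121.73], [-58.28, 71.71], [-173.87, 95.51], [-174.79, -0.11], [-173.66, 173.66]. Speed limits (degrees/s): [136.94, 136.94, 172.46, 180, 180, 180].

### API

Orientations are given as a 3x3 rotation matrix whose columns are the frame's x, y, z axes.
In Python, from rig import robot gives the robot as it stands. Calls block until the motion is done:
- robot.goto(position, orientation): joint-space move of the TCP to a pose.
- robot.servo_line(position, ori=None, speed=0.15): straight line of the TCP; ori=None keeps the orientation; speed is the mean speed in m/s.
- robot.movej(angles): joint-space move.
- robot.move_gripper(opening): opening from 0.0 (shut) to 1.0 (fully open); the grip force is fixed at half the most; returns when the fingers have stopped.
- robot.dwell(seconds).
- robot.ik(position, orientation): joint angles nearest the present ones, or None.
- robot.grab_frame(name): name is "side" or "top" or "wrist"; returns (picture, depth): 420x560x3 uint8, red, green, blue; 420x560 float32, m along the optical axis (not along the pixel's ray), 0 where there is no reading.
- robot.camera_info(name): a dict with "vfov" (degrees; the focal length in pixels is half the picture's height over the tangent of half this angle, whatever the lens; pixels are square), "cx", "cy" (the principal point, pixels), "view" (4x4, takes a point from world to camera coordinates); the wrist camera has in their place "T_tool_cam" (4x4, takes a point from camera to tool coordinates, whose origin is the TCP and whose axes are the flange's). Camera axes: x right, y down, z forward; pixel columns grow to the right and rows downward; lengths in m; the calibration is good to about 2 mm. The wrist camera is an equidistant fisheye: a pixel r from the principal point sees the ray r / f radians off the axis. A picture is of the moment at which its call begins: read the wrist's pose just before it. camera_info takes no time and is no camera call.
A pose or a line that the arm cannot do raises robot.Unreachable and nothing moves.
- robot.job_done(): hands the job in; it is judged then, once.
Readings, each from a call of its own:
- robot.read_t(): time.
- robot.read_qpos(): joint angles.
- robot.read_qvel(): joint speeds.
- robot.read_effort(): joint torques, N m.
- robot.read_position(): TCP position.
- robot.read_tcp_rot(): TCP orientation.
- robot.read_force(): force on the tool from outside, world axes, zero at the start.
- robot.read_ft_torque(): the same for the moment, N m.
- robot.read_grip_width(): opening from 0.0 (shut) to 1.0 (fully open).
- robot.read_finger_force(): force on a finger pad.
Only numpy, scipy, OpenCV 4.12 (cv2) and the standard library are available. Lean on these libraries where they do the work, as an engineer would, in place of code of your own. Each camera call takes 0.05 s, during which the arm holds its last target. There are 200 camera calls.

## Working session

There is one attempt and no reset: what is moved stays moved. The work goes in short steps, each a Python script; the robot and the scene stay as the last script left them, time stands still between calls to the robot, and variables do not carry over. Pictures are saved under pics/ and viewed, at most 10 in all, crops included, and the job is handed in when it is done.

```bash
mkdir -p pics; ls; python3 - <<'E'
from rig import robot
import cv2,numpy as np
for n in ["side","top"]:
    p,d=robot.grab_frame(n); cv2.imwrite(f"pics/{n}0.png",cv2.cvtColor(p,cv2.COLOR_RGB2BGR)); np.savez(f"pics/{n}0.npz",p=p,d=d)
    print(n,robot.camera_info(n))
print(robot.camera_info("wrist"),robot.read_force(),robot.read_t())
E
```

```text
pics
side {'vfov': 42.180924802169365, 'cx': 274.87598731571103, 'cy': 210.22882453479306, 'view': array([[ 0.81206175, -0.5835233 , -0.00750144, -0.40644554],
       [-0.42853472, -0.58754752, -0.68640069,  0.39488302],
       [ 0.39612335,  0.56061437, -0.72718486,  0.93506507],
       [ 0.        ,  0.        ,  0.        ,  1.        ]])}
top {'vfov': 43.94714374341038, 'cx': 273.6155786466013, 'cy': 207.23968728141034, 'view': array([[-0.02279478, -0.99966407, -0.01233474,  0.12090773],
       [-0.99513446,  0.02387098, -0.09559075,  0.56610797],
       [ 0.09585308,  0.01009576, -0.99534429,  1.36345405],
       [ 0.        ,  0.        ,  0.        ,  1.        ]])}
{'vfov': 65.70646984690485, 'cx': 279.6053942642779, 'cy': 209.5017287573669, 'T_tool_cam': array([[-1.83980946e-03, -9.52833564e-01, -3.03487749e-01,
         8.30606801e-02],
       [ 9.99997605e-01, -2.11289978e-03,  5.71478698e-04,
         4.42723503e-04],
       [-1.18576328e-03, -3.03485971e-01,  9.52835169e-01,
        -1.58116517e-01],
       [ 0.00000000e+00,  0.00000000e+00,  0.00000000e+00,
         1.00000000e+00]])} [ 0.40969226 -0.28916479  0.00672017] 0.1
```

View pics/top0.png

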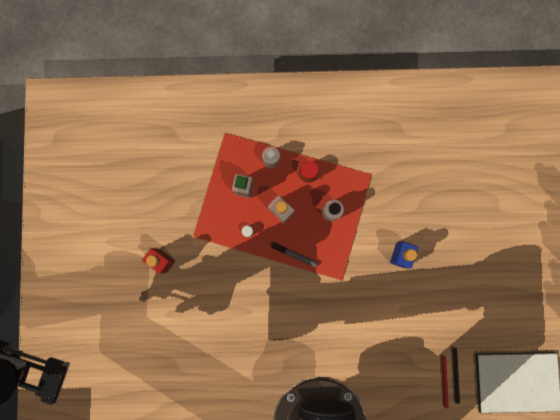

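View pics/side0.png

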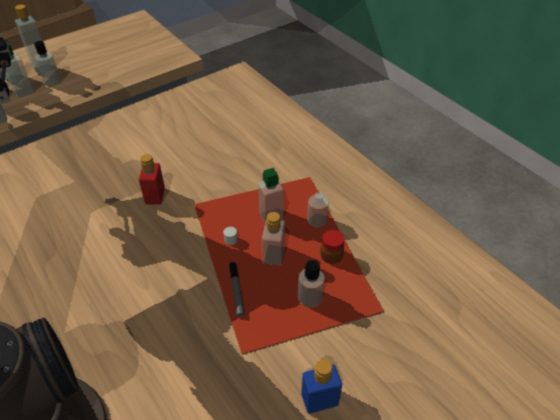

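The top view shows the gold cap at (281,207), black at (335,208) and green at (241,182). In the side view they are at (273,220), (313,270) and (270,177). The red and blue bottles off the mat are the look-alikes. I'll triangulate the caps with colour masks.

```bash
cat > h.py <<'E'
import numpy as np,cv2
from rig import robot
def f_of(c): return 210/np.tan(np.radians(c["vfov"]/2))
def ray(n,uv):
    c=robot.camera_info(n); f=f_of(c); V=c["view"]; R=V[:3,:3]
    d=R.T@np.array([(uv[0]-c["cx"])/f,(uv[1]-c["cy"])/f,1]); return -R.T@V[:3,3],d
def wray(uv,p,R):
    c=robot.camera_info("wrist"); f=f_of(c); T=c["T_tool_cam"]
    x,y=uv[0]-c["cx"],uv[1]-c["cy"]; r=np.hypot(x,y)+1e-9; a=r/f
    d=np.array([x/r*np.sin(a),y/r*np.sin(a),np.cos(a)])
    return p+R@T[:3,3], R@T[:3,:3]@d
def meet(rays):
    A=0;b=0
    for o,d in rays:
        d=d/np.linalg.norm(d);P=np.eye(3)-np.outer(d,d);A=A+P;b=b+P@o
    x=np.linalg.solve(A,b)
    return x,[np.linalg.norm(np.cross(x-o,d/np.linalg.norm(d))) for o,d in rays]
def onz(r,z): o,d=r; return o+d*(z-o[2])/d[2]
def masks(p):
    h=cv2.cvtColor(p,cv2.COLOR_RGB2HSV)
    return dict(gold=cv2.inRange(h,(13,130,90),(28,255,255)),
      black=cv2.inRange(h,(0,0,0),(180,255,45)),green=cv2.inRange(h,(45,90,20),(85,255,255)))
def blob(m,near,rad):
    n,l,s,c=cv2.connectedComponentsWithStats(m)
    k=[i for i in range(1,n) if s[i,4]>15 and np.hypot(*(c[i]-near))<rad]
    if not k: return None
    i=min(k,key=lambda i:np.hypot(*(c[i]-near))); return c[i],s[i]
E
python3 - <<'E'
from h import *
near=dict(gold=[(281,207),(273,218)],black=[(335,208),(313,269)],green=[(241,182),(270,177)])
for k,v in near.items():
    r=[]
    for n,uv in zip(["top","side"],v):
        z=np.load(f"pics/{n}0.npz"); b=blob(masks(z["p"])[k],uv,12); print(k,n,b)
        if b is None: continue
        r.append(ray(n,b[0])); d=z["d"][int(b[0][1]),int(b[0][0])]
        print("  depth pt",(r[-1][0]+r[-1][1]*d).round(4))
    if len(r)==2: print("  meet",meet(r))
E
```

```text
gold top (array([280.82300885, 206.5840708 ]), array([275, 201,  12,  12, 113], dtype=int32))
  depth pt [0.5604 0.0887 0.1275]
gold side (array([271.90131579, 218.11184211]), array([266, 211,  14,  18, 152], dtype=int32))
  depth pt [0.5571 0.0875 0.1291]
  meet (array([0.55958127, 0.08922378, 0.12626963]), [np.float64(0.0010597601828417846), np.float64(0.0010597601828416915)])
black top (array([334.38823529, 208.14117647]), array([330, 203,  10,  11,  85], dtype=int32))
  depth pt [ 0.5546 -0.0453  0.1137]
black side (array([311.884, 270.008]), array([305, 260,  15,  21, 250], dtype=int32))
  depth pt [ 0.5489 -0.0551  0.1136]
  meet (array([ 0.55602966, -0.04690811,  0.09923957]), [np.float64(0.00012049280697924855), np.float64(0.00012049280697932178)])
green top (array([240.66964286, 181.75      ]), array([235, 176,  12,  13, 112], dtype=int32))
  depth pt [0.622  0.1859 0.1479]
green side (array([270.18181818, 177.05741627]), array([263, 168,  15,  19, 209], dtype=int32))
  depth pt [0.6183 0.1795 0.1403]
  meet (array([0.62411944, 0.18726227, 0.1312174 ]), [np.float64(0.00040106379337868003), np.float64(0.00040106379337860495)])
```

Both views agree to about 1 mm. I'll shut the gripper, hover, and refine with the wrist camera from two places.

```bash
python3 - <<'E'
from h import *
print(robot.read_tcp_rot().round(3))
Ra=np.array([[1,0,0],[0,-1,0],[0,0,-1.]]); Rb=np.array([[-1,0,0],[0,1,0],[0,0,-1.]])
for n,R in (("a",Ra),("b",Rb)):
  for p in ([.56,.0885,.25],[.555,-.0455,.11],[.6225,.186,.14]):
    q=robot.ik(p,R); print(n,None if q is None else np.round(q,1))
robot.move_gripper(0.0)
p=robot.read_position(); robot.servo_line([p[0],p[1],.30],speed=.2)
R=Ra if robot.ik([.56,.0885,.25],Ra) is not None else Rb
for i,P in enumerate([[.56,.06,.30],[.56,.13,.27]]):
    robot.goto(P,R); robot.dwell(.3)
    pos,rot=robot.read_position(),robot.read_tcp_rot()
    pic,d=robot.grab_frame("wrist"); np.savez(f"pics/w{i}.npz",p=pic,d=d,pos=pos,rot=rot)
    cv2.imwrite(f"pics/w{i}.png",cv2.cvtColor(pic,cv2.COLOR_RGB2BGR)); print(pos,robot.read_force())
print(robot.read_t())
E
```

```text
[[ 0.947 -0.322 -0.   ]
 [-0.322 -0.947 -0.001]
 [ 0.     0.001 -1.   ]]
a [ 28.8   9.6 -11.2   0.  -69.3  61.2]
a [ 15.5  15.6 -23.2   0.  -51.2  74.5]
a [ 33.8  21.8  -9.2   0.  -58.9  56.2]
b [  28.8    9.6  -11.2    0.   -69.3 -118.8]
b [  15.5   15.6  -23.2    0.   -51.2 -105.5]
b [  33.8   21.8   -9.2    0.   -58.9 -123.8]
[0.56001066 0.06035053 0.29995456] [-0.03577651  0.63099147 -0.14951142]
[0.56020332 0.12934735 0.27056421] [ 0.54475855 -0.11924704  0.01320526]
5.5333
```

View pics/w0.png

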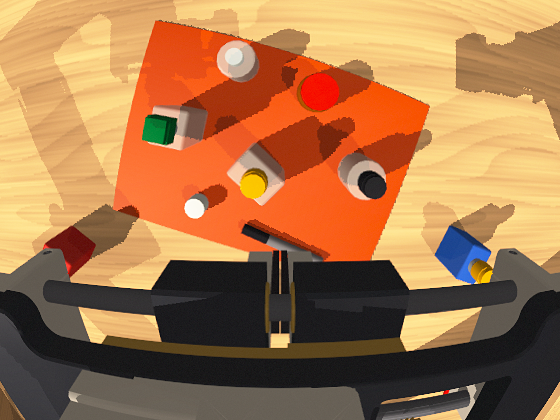

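View pics/w1.png

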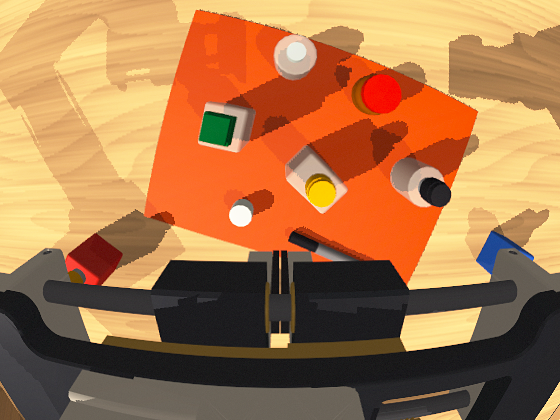

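In both wrist views the three caps are clear and unoccluded. In w0 gold is at (253,183), black (372,185) and green (158,130); in w1 they are at (321,188), (436,191) and (215,128). I'll take the top-face centroids next.

```bash
cat >> h.py <<'E'
def topface(pic,d,pos,rot,k,uv,rad=25):
    b=blob(masks(pic)[k],uv,rad)
    if b is None: return None
    x,y,w,h,_=b[1]; c=robot.camera_info("wrist"); T=c["T_tool_cam"]; pts=[];px=[]
    for v in range(y,y+h):
        for u in range(x,x+w):
            if d[v,u]>0:
                o,r=wray((u,v),pos,rot); fz=r@(rot@T[:3,2])   # depth is along the axis
                pts.append(o+r*d[v,u]/fz); px.append((u,v))
    pts,px=np.array(pts),np.array(px); zt=np.percentile(pts[:,2],95); s=abs(pts[:,2]-zt)<.003
    return px[s].mean(0),pts[s].mean(0),np.ptp(pts[s],axis=0)
E
python3 - <<'E'
from h import *
near=dict(gold=[(253,183),(321,188)],black=[(372,185),(436,191)],green=[(157,130),(216,128)])
for k,v in near.items():
    r=[]
    for i in (0,1):
        z=np.load(f"pics/w{i}.npz"); t=topface(z["p"],z["d"],z["pos"],z["rot"],k,v[i])
        print(k,i,[np.round(a,4) for a in t]); r.append(wray(t[0],z["pos"],z["rot"]))
    print("  meet",meet(r))
E
```

```text
gold 0 [array([252.1653, 185.7238]), array([0.564 , 0.0882, 0.1289]), array([0.0261, 0.0263, 0.004 ])]
gold 1 [array([321.9313, 193.2079]), array([0.5639, 0.0881, 0.129 ]), array([0.026 , 0.0264, 0.0044])]
  meet (array([0.56403621, 0.08812442, 0.12933434]), [np.float64(4.6196560767516254e-05), np.float64(4.6196560767439485e-05)])
black 0 [array([374.9638, 187.0465]), array([ 0.5592, -0.0476,  0.1133]), array([0.0244, 0.0255, 0.004 ])]Traceback (most recent call last):
  File "<stdin>", line 6, in <module>
  File "h.py", line 35, in topface
    o,r=wray((u,v),pos,rot); fz=r@(rot@T[:3,2])   # depth is along the axis
        ~~~~^^^^^^^^^^^^^^^
  File "h.py", line 8, in wray
    c=robot.camera_info("wrist"); f=f_of(c); T=c["T_tool_cam"]
ValueError: time passes only in moves, steps and waits
```

```bash
sed -i 's/robot.camera_info("wrist")/WC/; s/; c=WC; T=/; c=WC; T=/' h.py; sed -i 's/c=robot.camera_info("wrist")/c=WC/g; s/^from rig import robot/from rig import robot\nWC=robot.camera_info("wrist")/' h.py
python3 - <<'E'
from h import *
near=dict(gold=[(253,183),(321,188)],black=[(372,185),(436,191)],green=[(157,130),(216,128)])
for k,v in near.items():
    r=[]
    for i in (0,1):
        z=dict(np.load(f"pics/w{i}.npz")); t=topface(z["p"],z["d"],z["pos"],z["rot"],k,v[i])
        print(k,i,[np.round(a,4) for a in t]); r.append(wray(t[0],z["pos"],z["rot"]))
    print("  meet",meet(r))
# hover low above gold and look
robot.goto([.5625,.0882,.20],np.diag([1.,-1,-1])); robot.servo_line([.5625,.0882,.145],speed=.1); robot.dwell(.3)
pos,rot=robot.read_position(),robot.read_tcp_rot(); pic,d=robot.grab_frame("wrist")
print(pos,robot.read_force(),robot.read_t()); np.savez("pics/w2.npz",p=pic,d=d,pos=pos,rot=rot)
cv2.imwrite("pics/w2.png",cv2.cvtColor(pic,cv2.COLOR_RGB2BGR))
E
```

```text
gold 0 [array([252.1653, 185.7238]), array([0.564 , 0.0882, 0.1289]), array([0.0261, 0.0263, 0.004 ])]
gold 1 [array([321.9313, 193.2079]), array([0.5639, 0.0881, 0.129 ]), array([0.026 , 0.0264, 0.0044])]
  meet (array([0.56403621, 0.08812442, 0.12933434]), [np.float64(4.6196560767516254e-05), np.float64(4.6196560767439485e-05)])
black 0 [array([374.9638, 187.0465]), array([ 0.5592, -0.0476,  0.1133]), array([0.0244, 0.0255, 0.004 ])]
black 1 [array([440.2376, 194.7258]), array([ 0.559 , -0.0471,  0.1133]), array([0.0247, 0.0265, 0.0042])]
  meet (array([ 0.55866035, -0.0481069 ,  0.11141588]), [np.float64(9.318131399260522e-05), np.float64(9.318131399251141e-05)])
green 0 [array([154.1304, 129.9909]), array([0.6269, 0.1856, 0.1443]), array([0.0286, 0.0288, 0.0043])]
green 1 [array([214.3411, 129.1764]), array([0.6267, 0.1858, 0.1444]), array([0.0283, 0.029 , 0.004 ])]
  meet (array([0.6267509, 0.1860702, 0.1430412]), [np.float64(8.526192169564221e-05), np.float64(8.526192169560242e-05)])
[0.56273228 0.08831733 0.14552744] [-0.24799758  1.13027445 -0.20914879] 7.0083
```

View pics/w2.png

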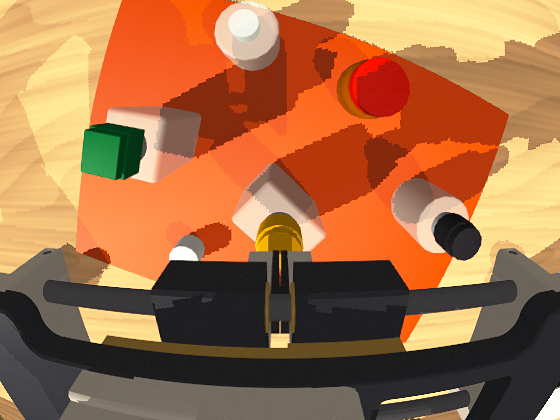

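The fingertips sit over the gold crown at (279,235). The TCP projects where the finger edge is seen (row 250), so the wrist calibration holds. I'll use the wrist estimates and press gold under force guard.

```bash
cat >> h.py <<'E'
def press(x,y,ztop,zmin,fstop=7.0):
    R=np.diag([1.,-1,-1])
    robot.servo_line([x,y,ztop+.012],ori=R,speed=.08); robot.dwell(.2)
    f0=np.mean([robot.read_force() for _ in range(5)],0); z=ztop+.004; log=[]
    robot.servo_line([x,y,z],speed=.04)
    while True:
        f=robot.read_force()-f0; log.append((round(robot.read_position()[2]*1e3,1),round(float(f[2]),1)))
        if f[2]>fstop or z<=zmin: break
        z-=.0008; robot.servo_line([x,y,z],speed=.015)
    robot.dwell(.3); f=robot.read_force()-f0; print("end",robot.read_position().round(4),f.round(2),"t",robot.read_t()); print(log)
    robot.servo_line([x,y,ztop+.05],speed=.12)
E
python3 - <<'E'
from h import *
press(.5637,.0882,.129,.1125)
print(robot.read_t(),robot.read_position())
E
```

```text
end [0.5639 0.0882 0.1168] [-0.55 -0.5   7.28] t 13.3583
[(np.float64(132.5), -0.6), (np.float64(132.2), 0.0), (np.float64(131.4), -0.4), (np.float64(130.6), -0.3), (np.float64(129.7), -0.5), (np.float64(129.1), 0.6), (np.float64(128.4), 1.6), (np.float64(127.5), 1.8), (np.float64(126.6), 2.6), (np.float64(125.8), 2.0), (np.float64(125.0), 2.3), (np.float64(124.2), 2.8), (np.float64(123.4), 2.1), (np.float64(122.6), 3.1), (np.float64(121.8), 2.7), (np.float64(120.9), 1.9), (np.float64(120.2), 2.1), (np.float64(119.4), 2.2), (np.float64(118.7), 3.0), (np.float64(118.0), 3.9), (np.float64(117.3), 6.6), (np.float64(116.7), 7.8)]
14.0333 [0.56288588 0.08798547 0.17796624]
```

The force plateau at about 2.5 N, then the rise to 7.3 N at the expected height, show gold is home. Next is black, with a near view first.

```bash
cat >> h.py <<'E'
def near(k,x,y,zt,name):
    robot.goto([x-.03,y,zt+.09],np.diag([1.,-1,-1])); robot.dwell(.2)
    pos,rot=robot.read_position(),robot.read_tcp_rot(); pic,d=robot.grab_frame("wrist")
    cv2.imwrite(f"pics/{name}.png",cv2.cvtColor(pic,cv2.COLOR_RGB2BGR)); np.savez(f"pics/{name}.npz",p=pic,d=d,pos=pos,rot=rot)
    t=topface(pic,d,pos,rot,k,(280,195),45); print(k,t); 
    c=onz(wray(t[0],pos,rot),zt); print("cast",c); return c
E
python3 - <<'E'
from h import *
c=near("black",.559,-.0478,.1133,"w3")
if np.hypot(c[0]-.559,c[1]+.0478)<.004:
    robot.servo_line([c[0],c[1],.16],speed=.12); press(c[0],c[1],.1135,.0975)
else: print("CHECK")
print(robot.read_t())
E
```

```text
black (array([279.64277716, 177.23068309]), array([ 0.55917248, -0.04789252,  0.11308033]), array([0.02598834, 0.02665177, 0.00435989]))
cast [ 0.55924938 -0.04789262  0.1133    ]
end [ 0.5594 -0.0479  0.1019] [-1.69  0.65  7.56] t 21.9333
[(np.float64(117.1), -1.1), (np.float64(116.7), 0.0), (np.float64(115.9), 0.0), (np.float64(115.0), -0.2), (np.float64(114.3), 0.0), (np.float64(113.5), 0.7), (np.float64(112.8), 1.2), (np.float64(112.0), 2.6), (np.float64(111.1), 2.5), (np.float64(110.3), 3.1), (np.float64(109.5), 2.4), (np.float64(108.7), 3.5), (np.float64(107.8), 2.8), (np.float64(107.1), 2.8), (np.float64(106.3), 3.4), (np.float64(105.5), 3.7), (np.float64(104.6), 2.3), (np.float64(103.9), 3.1), (np.float64(103.2), 4.3), (np.float64(102.5), 6.5), (np.float64(101.9), 7.8)]
22.6
```

```bash
python3 - <<'E'
from h import *
p=robot.read_position(); robot.servo_line([p[0],p[1],.225],speed=.2)
c=near("green",.6268,.1858,.1444,"w4")
if np.hypot(c[0]-.6268,c[1]-.1858)<.004:
    robot.servo_line([c[0],c[1],.175],speed=.12); press(c[0],c[1],.1448,.1275)
else: print("CHECK")
print(robot.read_t())
E
```

```text
green (array([276.13425469, 177.00197433]), array([0.62714185, 0.1864958 , 0.1444501 ]), array([0.02876209, 0.02904592, 0.00461632]))
cast [0.62716616 0.18649353 0.1444    ]
end [0.6273 0.1865 0.1324] [-0.25 -0.4   7.01] t 31.4333
[(np.float64(148.3), 0.4), (np.float64(148.0), -0.0), (np.float64(147.2), 0.3), (np.float64(146.4), -0.1), (np.float64(145.5), 1.0), (np.float64(144.8), 0.8), (np.float64(144.2), 1.2), (np.float64(143.4), 2.1), (np.float64(142.5), 4.0), (np.float64(141.6), 3.2), (np.float64(140.8), 3.0), (np.float64(140.0), 2.9), (np.float64(139.1), 3.4), (np.float64(138.4), 2.6), (np.float64(137.6), 3.6), (np.float64(136.8), 3.0), (np.float64(135.9), 3.0), (np.float64(135.2), 2.5), (np.float64(134.3), 2.7), (np.float64(133.7), 3.6), (np.float64(133.0), 5.6), (np.float64(132.4), 7.2)]
32.1083
```

Green also shows the stop signature. I'll move clear, check all three tops, and look.

```bash
python3 - <<'E'
from h import *
p=robot.read_position(); robot.servo_line([p[0],p[1],.26],speed=.2)
robot.goto([.56,.06,.30],np.diag([1.,-1,-1])); robot.dwell(.3)
pos,rot=robot.read_position(),robot.read_tcp_rot(); pic,d=robot.grab_frame("wrist")
for k,uv in dict(gold=(253,183),black=(372,185),green=(157,130)).items():
    t=topface(pic,d,pos,rot,k,uv); print(k,t[1].round(4))
cv2.imwrite("pics/w5.png",cv2.cvtColor(pic,cv2.COLOR_RGB2BGR)); print(robot.read_t(),robot.read_force())
E
```

```text
gold [0.564  0.088  0.1197]
black [ 0.559  -0.0475  0.1051]
green [0.627  0.1857 0.1347]
33.575 [ 0.08381227 -0.19519048 -0.4125786 ]
```

View pics/w5.png

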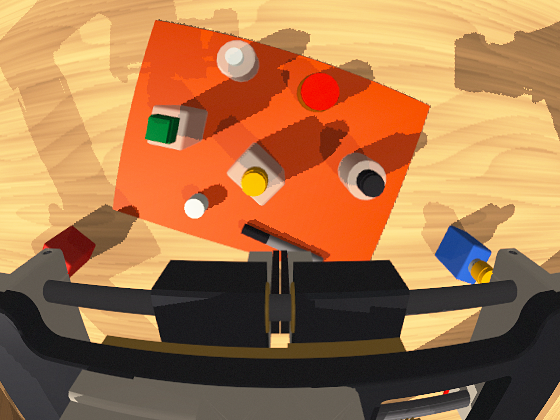

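The caps now stand at their home heights: 0.120, 0.105 and 0.135 m. Gold is at (254,182), black (371,183) and green (161,128). The bottles and bystanders are where they were, and the arm is clear.

```bash
python3 -c "
from rig import robot
print(robot.job_done())"
```

```text
the job is handed in; nothing more can be done
None
```

I pressed all three caps home in order (gold, black, green) at about 7 to 8 N each, and the last wrist picture shows the cap tops at their home heights and nothing visibly moved; the arm is clear and the job is handed in, though no verdict came back.

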